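# Clip the bud gauge onto the sorting stand

## Robot

A 6-joint arm with a two-finger parallel gripper is mounted at the origin on the work surface. World frame = base frame: x ahead of the robot, y to its left, z up, the work surface at z = 0. Lengths are in m, angles in rad, forces in N, time in s.
With the tool pointing down it reaches from about 0.425 to 0.95 m from the base axis. Payload 3.5 kg.
Tool frame: the origin (TCP) lies on the centre line of the jaws, within the pads' length; the fingertips stand 17 mm ahead of it and the grasp point (between the pads) lies 2 mm behind it; z points along the fingers, y is the line along which they close (so a half turn about z gives the same grasp; the last joint's range is limited). The gripper opens to 85 mm and grips with 20 to 120 N. Pads are 22 mm wide; open, the fingers measure 114 mm over their backs; the gripper's body (76 mm by 85 mm) begins 54 mm behind the grasp point. The pads swing forward as they close: fully open they stand 13 mm farther back than shut.
Start: joints at [-1.435, 0.286, 1.577, -0, 1.279, -0.15], TCP at [0.19, -0.648, 0.248] pointing down, gripper open.
Joint ranges: [-2.77, 2.77], [-0.9, 2.22], [0.21, 2.48], [-1.53, 4.67], [0.24, 2.81], [-2.84, 2.84]. Speed limits (rad/s): [2.79, 2.79, 3.14, 3.14, 3.14, 3.14].

## Interface

Orientations are given as a unit quaternion [x, y, z, w].
In Python, from plant import ctrl gives the robot as it stands. The module is installed in compiled form; this text tells all that it offers.
- The arm moves only by the tool drive_tool, never from a script. Its argument "moves" is a list of rows, each a list of 3 entries, a list of its own where there are three numbers: the turn, a rotation vector about the tool's x, y, z in rad, then the shift along the tool's x, y, z in m, then the finger opening in m, from 0 to 0.0854. A call has 1 to 5 rows; each row shifts and turns the commanded pose from where the row before left it, along the tool's axes as they then stand; what a row does not reach is not made up. A row lasts 1/8 s, in which the tool goes at most 62.5 mm and 10.7 degrees, less where a joint would pass 70% of its speed; a pose out of reach is approached as far as the arm can. A call with a gripper value outside its range is refused whole. The fingers move at their own pace and stop on an object; "grip_force" is the grip in N (left out, the last holds). Time passes only in rows, so rows that do not move let the fingers close. It gives the time, the measured TCP pose, the force, the opening and the grip force at its end, in the units of the state.
- ctrl.get_state(): the state, without advancing time (a new reading comes with each control period).
- ctrl.read_camera(name): name is "side" or "top"; returns a dict with "image" (400x640x3 uint8, red, green, blue), "fx", "fy", "cx", "cy" (pixels), "R" (3x3) and "t" (3): a world point X has camera coordinates R X + t. Camera axes: x right, y down, z forward; pixel columns grow to the right and rows downward; lengths in m; the calibration is good to about 2 mm. A picture is of the moment at which its call begins. There is no depth.
- ctrl.sign_off(): hands the job in; it is judged then, once.
The state is a dict: "time": time; "qpos": joint angles; "dq": joint speeds; "joint_efforts": joint torques, N m; "eef_pos": TCP position; "tcp_rot": TCP orientation; "contact_force": force on the tool from outside, world axes, zero at the start; "wrist_torque": the same for the moment, N m; "opening": opening from 0.0 (shut) to 1.0 (fully open); "finger_force": force on a finger pad.
Only numpy, scipy, OpenCV 4.12 (cv2) and the standard library are available. Lean on these libraries where they do the work, as an engineer would, in place of code of your own. Each camera call takes 0.05 s, during which the arm holds its last target. There are 200 camera calls.

## Task

Set up the lily sorting stand: lift the orange-barred spring clip until it stays open, slide the green-gripped bud gauge, plain end first, down the sloping board and under the raised clip until it sits fully home against the end ledge, then lower the clip so it grips the gauge. Leave the red gauge, the bowl and the bottle where they are, and let go of everything at the end.

Things in the scene. Friction and masses are not known exactly. Their poses are not given: they have to be found in the camera images.
- green_gauge: bud gauge: white plastic plate 130 (x) x 90 (y) x 6 mm, 0.15 kg. Plain straight end at -x with a green stripe; three notches 30 mm deep in the +x end. A green finger grip stands across it: slab 10 mm thick (x), 44 mm wide (y), top 36 mm above the underside, centred at x = +20 mm. Origin: centre of underside, z up. The one to clip in; starts flat on the bench.
- green_gauge_grip (a point): point to pinch in the green gauge's finger grip: 27 mm above the underside, 9 mm below the top of the slab; axes as the gauge's. Pinch across the 10 mm thickness, along the gauge's x.
- red_gauge: bud gauge: white plastic plate 130 (x) x 90 (y) x 6 mm, 0.15 kg. Plain straight end at -x with a red stripe; three notches 30 mm deep in the +x end. A red finger grip stands across it: slab 10 mm thick (x), 44 mm wide (y), top 36 mm above the underside, centred at x = +20 mm. Origin: centre of underside, z up. Bystander, flat on the bench.
- board: fixed aluminium board, 245 (x) x 130 (y) mm, sloped 30 degrees to face up and towards the robot. Origin: on its upper surface, 75 mm above the bench, where a fully home gauge has its origin (axes then parallel, notches uphill). x uphill away from the robot, y across, z out of the surface. Surface from x = -120 to +125 mm. A gauge laid on it usually does not slide by itself.
- ledge (a point): middle of the end ledge's stop face, at board x = -65 mm, on the surface; axes as the board's. The ledge is 8 mm high. Side guides 8 mm high run uphill from it to board x = 0 with inner faces at y = +-47.5 mm, then flare outwards to x = +21 mm, where they leave about 113 mm between them.
- clip (a joint): spring clip at the board's lower end, hinged along the board's y at clip_hinge. Rad: 0 shut on nothing, about 0.07 shut on a gauge, 0.85 open at its stop. An over-centre spring pulls it shut below about 0.45 and pushes it open above; about 5 N at the bar. Blade 60 mm wide; rubber pad 60 mm from the hinge. Open, the pad is about 50 mm off the board and overhangs the ledge by about 15 mm.
- clip_bar (a point): centre of the clip's orange round bar, 10 mm thick, 60 mm long along the board's y, on end posts (52 mm clear between) 26 mm above the blade; moves with the clip. At joint 0 it is 55 mm uphill of the hinge axis and 22.5 mm farther out from the board; as the clip opens it swings up and towards the robot. It can turn between the fingers when pinched from above.
- clip_hinge (a point): fixed point on the clip's hinge axis, mid-width: 100 mm downhill of the board's origin and 16 mm above its surface; axes as the board's.
- bowl: steel bowl 120 mm across, 45 mm high, origin centre of the underside. Bystander.
- bottle: closed blue bottle 64 mm across, 160 mm high, origin centre of the underside. Bystander.
Things that resemble listed ones, but are neither listed nor needed, are in the scene too. What is shaped like the green_gauge but yellow is not meant.

How it is judged:
On the way, in this order (a step that is already met when the one before it is completed fails the run):
1. the clip is lifted open and stays up (above 0.75 rad) (value of joint clip above 0.75 rad), for 0.2 s.
2. the green gauge is fully home on the board beneath the raised clip (x of green_gauge in the frame of board between -0.006 and 0.006 m and y of green_gauge in the frame of board between -0.006 and 0.006 m and z of green_gauge in the frame of board between -0.003 and 0.004 m and x of green_gauge_grip in the frame of board between 0.012 and 0.028 m and angle between the z axis of green_gauge and the z axis of board, either way round below 0.06 rad and angle between the x axis of green_gauge and the x axis of board, either way round below 0.08 rad and value of joint clip above 0.7 rad), for 0.2 s.
At the end, for the whole second after the job is handed in: The green gauge lies flat on the board, plain end against the ledge within 6 mm, centred within 6 mm, square within 0.08 rad and at rest, with the clip lowered onto it (joint 0.03 to 0.13 rad); the red gauge, bowl and bottle are within 30 mm of where they were (x of green_gauge in the frame of board between -0.006 and 0.006 m and y of green_gauge in the frame of board between -0.006 and 0.006 m and z of green_gauge in the frame of board between -0.003 and 0.004 m and x of green_gauge_grip in the frame of board between 0.012 and 0.028 m and angle between the z axis of green_gauge and the z axis of board, either way round below 0.06 rad and angle between the x axis of green_gauge and the x axis of board, either way round below 0.08 rad and value of joint clip between 0.03 and 0.13 rad and linear speed of green_gauge below 0.02 m/s and distance of each of red_gauge, bowl, bottle from where it was at the start of the episode below 0.03 m); the robot touches nothing.
It fails at once if the red gauge is moved more than 30 mm (distance of red_gauge from where it was at the start of the episode above 0.03 m).
It fails at once if the bowl is moved more than 30 mm (distance of bowl from where it was at the start of the episode above 0.03 m).
It fails at once if the bottle is moved more than 30 mm (distance of bottle from where it was at the start of the episode above 0.03 m).
It also fails if it takes over 69 s, if anything falls off the work surface, if the arm or the gripper's body presses on something with over 40 N, if the wrist force passes 120 N, or if a joint passes its speed limit or range.

## Working session

There is one attempt and no reset: what is moved stays moved. The work goes in short steps, Python scripts to look and compute and a tool call to move; the robot and the scene stay as the last step left them, time stands still between calls to the robot, and variables do not carry over. Pictures are saved under pics/ and viewed, at most 10 in all, crops included, and the job is handed in when it is done.

Besides the shell and the picture viewer there is one more tool, called after "Call:" as a command line: name --argument value ..., lists and objects as JSON in quotes. drive_tool: Moves the arm, as the interface text tells. Its arguments: {"type":"object","properties":{"moves":{"type":"array","items":{"type":"array"}},"grip_force":{"type":"number"}},"required":["moves"]}

```bash
mkdir -p pics; python3 - <<'E'
from plant import ctrl
import cv2,pickle
d={}
for n in("side","top"):
    c=ctrl.read_camera(n);d[n]=c
    cv2.imwrite(f"pics/{n}0.png",c["image"][:,:,::-1])
    print(n,c["fx"],c["fy"],c["cx"],c["cy"],c["R"],c["t"])
pickle.dump(d,open("cam.pkl","wb"))
s=ctrl.get_state();print(s)
E
```

```text
side 453.832021553069 453.832021553069 314.86488362732996 195.3108496066227 [[-0.86307255 -0.50498766 -0.00965602]
 [-0.29691514  0.52273672 -0.79911684]
 [ 0.40859169 -0.68682879 -0.6010982 ]] [0.50096821 0.27112025 1.06825088]
top 493.2889789069992 493.2889789069992 313.27628174232865 207.53932033305605 [[-0.07108729 -0.99746269 -0.00384561]
 [-0.97273676  0.07017731 -0.22103921]
 [ 0.22074824 -0.01197231 -0.97525734]] [0.01859844 0.60936817 1.32153197]
{'time': 0.1, 'qpos': array([-1.43501700e+00,  2.87122020e-01,  1.57804394e+00, -2.45911390e-05,
        1.27861182e+00, -1.49983242e-01]), 'dq': array([-0.00114538, -0.00094102, -0.00343025,  0.00079705,  0.00076542,
       -0.00105663]), 'joint_efforts': array([ 1.07225584e-03, -4.07294333e+01, -2.93698043e+01, -1.01840239e-04,
        3.40276194e-03,  5.49804341e-06]), 'eef_pos': array([ 0.19023162, -0.64704935,  0.24704828]), 'tcp_rot': array([ 9.89808726e-01,  1.42399059e-01, -4.01100854e-06, -1.09261815e-03]), 'contact_force': array([-0.43747091,  0.11221036, -0.96328173]), 'wrist_torque': array([0.04690297, 0.04267495, 0.03073662]), 'finger_force': 0.0, 'opening': 1.000068108823868}
```

View pics/side0.png

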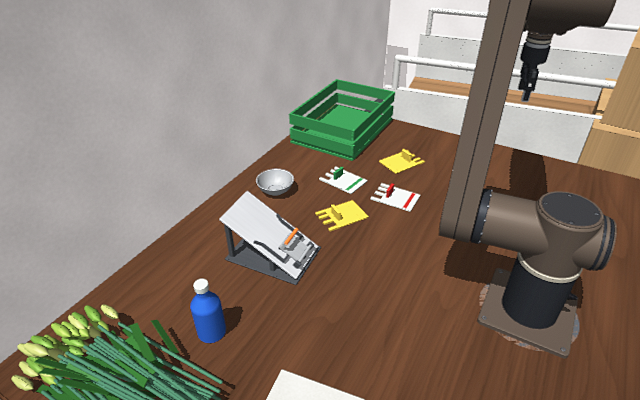

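View pics/top0.png

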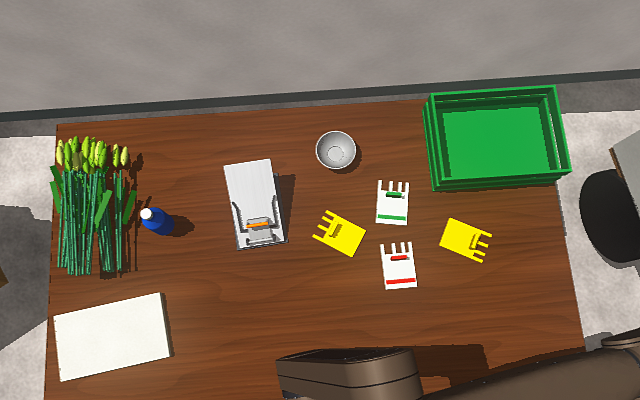

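The side view shows the board at (270,235) with its orange bar at (291,238), the green gauge at (343,178), the red one at (396,196), and yellow ones at (400,161) and (342,213). In the top view the green gauge is at (392,203), the red at (398,265), the yellows at (340,232) and (466,240), and the bar at (257,225). I choose the white plate with green stripe and grip. Next are the close crops.

```bash
python3 - <<'E'
import cv2
a=cv2.imread("pics/top0.png")[150:300,220:420];cv2.imwrite("pics/topc.png",cv2.resize(a,None,fx=4,fy=4,interpolation=cv2.INTER_CUBIC))
a=cv2.imread("pics/side0.png")[155:290,215:395];cv2.imwrite("pics/sidec.png",cv2.resize(a,None,fx=4.4,fy=4.4,interpolation=cv2.INTER_CUBIC))
E
```

```text
(no output)
```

View pics/topc.png

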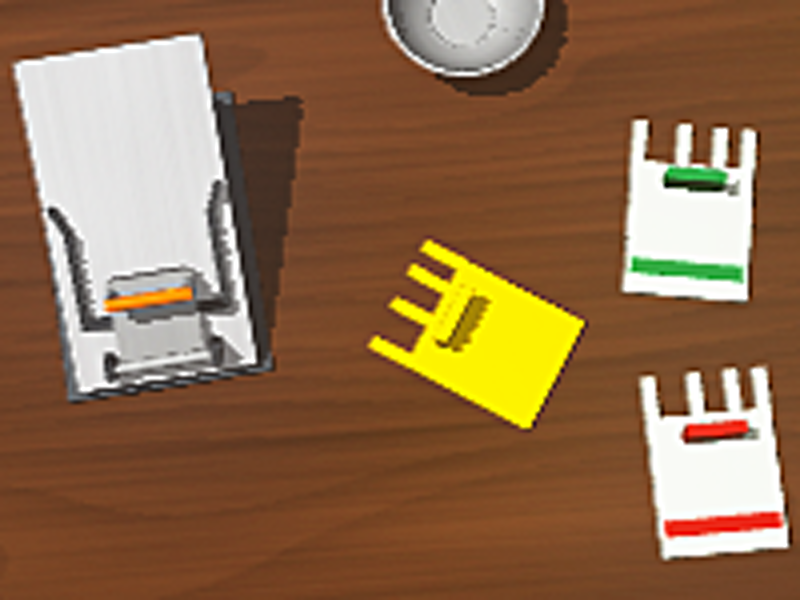

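View pics/sidec.png

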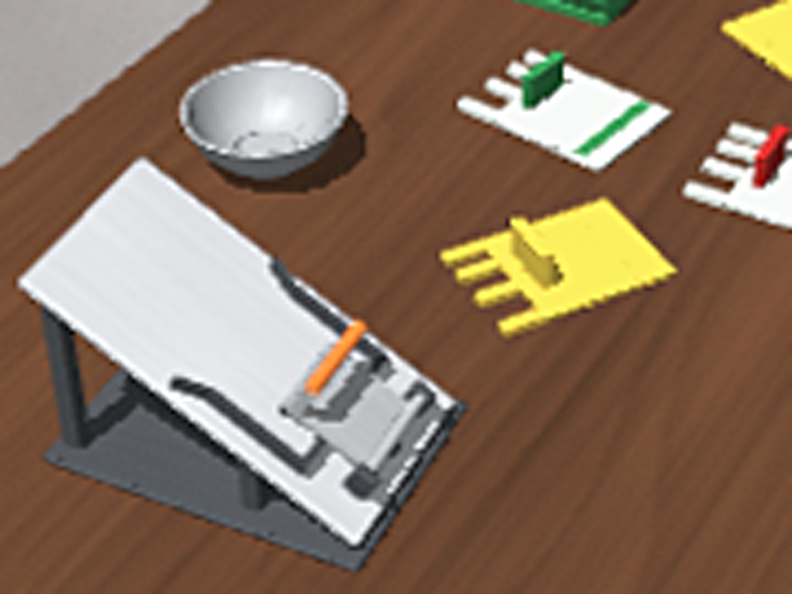

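The crops confirm the green-striped, green-gripped white plate: top crop corners (622,291), (748,300), (634,120), (757,130). Board corners are (15,64) and (202,36), and the bar runs (106,305)–(191,293). I'll now fit the poses from both views.

```bash
cat > h.py <<'E'
import numpy as np,pickle
from scipy.optimize import least_squares
from scipy.spatial.transform import Rotation as Ro
cams=pickle.load(open("cam.pkl","rb"))
def proj(n,X):
    c=cams[n];P=np.atleast_2d(X)@c["R"].T+c["t"]
    return P[:,:2]/P[:,2:]*[c["fx"],c["fy"]]+[c["cx"],c["cy"]]
def tri(pt,ps):
    f=lambda X:np.r_[proj("top",X)[0]-pt,proj("side",X)[0]-ps]
    r=least_squares(f,[.5,0,.05]);return r.x,r.fun
T=lambda p:(np.array(p)+.5)/4-.5+[220,150]
S=lambda p:(np.array(p)+.5)/4.4-.5+[215,155]
def bR(yaw,tilt): return Ro.from_euler("z",yaw)*Ro.from_euler("y",-tilt)
def moves(pos,yaw_pitch=None): pass
E
python3 - <<'E'
from h import *
g=np.array([[-65,45,6],[-65,-45,6],[65,45,6],[65,-45,6]])/1e3
gt=T([[622,291],[748,300],[634,120],[757,130]]);gs=S([[598,167],[670,111],[459,101],[530,50]])
f=lambda p:np.r_[proj("top",Ro.from_euler("z",p[3]).apply(g)+p[:3])-gt,proj("side",Ro.from_euler("z",p[3]).apply(g)+p[:3])-gs].ravel()
r=least_squares(f,[.6,-.2,0,0]);print("green",r.x,np.round(r.fun,1))
b=np.array([[125,65,0],[125,-65,0],[-120,65,0],[-120,-65,0]])/1e3
bt=T([[15,64],[202,36],[75,390],[268,360]]);bs=S([[22,282],[144,158],[360,546],[465,403]])
f=lambda p:np.r_[proj("top",bR(p[3],p[4]).apply(b)+p[:3])-bt,proj("side",bR(p[3],p[4]).apply(b)+p[:3])-bs].ravel()
r=least_squares(f,[.6,.1,.075,0,.52]);print("board",r.x,np.round(r.fun,1))
B=bR(r.x[3],r.x[4])
for a,c in(((106,305),(316,388)),((191,293),(360,326))):
    X,e=tri(T(a),S(c));print("bar",X,np.round(e,1),B.inv().apply(X-r.x[:3]))
print("bowl/bottle approx", [tri(t,s)[0] for t,s in(((336,150),(275,180)),((148,214),(201,285)))])
print("red", tri(T([706,427]),S([772,135]))[0],"greengrip",tri(T([695,173]),S([545,72]))[0])
E
```

```text
green [ 6.24200202e-01 -2.58980615e-01  1.63037699e-04 -1.61896049e-01] [ 0.3 -0.5 -0.4 -0.1  0.  -0.4 -0.5 -0.3  0.5 -0.1  0.2 -0.1  0.2  0.2
  0.6  0.2]
board [0.62832063 0.13822681 0.07125518 0.09045524 0.52363113] [-0.  -0.3  0.3 -0.7  1.6  0.5 -2.1  0.8  0.5 -0.1  0.3  0.2  0.6 -0.1
 -1.6 -0.1]
bar [0.56635592 0.1634371  0.08717849] [ 0.  0. -0. -0.] [-0.04350837  0.03070461  0.04350844]
bar [0.5720229  0.10518825 0.0867617 ] [-0.2 -0.4  0.4  0.1] [-0.04338589 -0.02781801  0.04295645]
bowl/bottle approx [array([ 0.78585212, -0.10429816,  0.03930877]), array([0.60753468, 0.4143469 , 0.15106314])]
red [ 0.45700426 -0.24663275  0.04686377] greengrip [ 0.64426643 -0.26184644  0.02908446]
```

```bash
cat >> h.py <<'E'
def goto(Bpos,yaw,tilt,cur=None):
    """turn (rotvec, tool axes) then shift (in target tool axes) from the measured pose"""
    from plant import ctrl
    s=ctrl.get_state();R0=Ro.from_quat(s["tcp_rot"]);p0=s["eef_pos"]
    z=np.array([0,0,-1.]);y=np.array([np.cos(yaw),np.sin(yaw),0]);x=np.cross(y,z)
    Rt=Ro.from_matrix(np.c_[x,y,z])*Ro.from_euler("x",-tilt)
    print("t",s["time"],"tcp",np.round(p0,4),"F",np.round(s["contact_force"],1),"open",round(s["opening"],3),"q",np.round(s["qpos"],2))
    print("turn",np.round((R0.inv()*Rt).as_rotvec(),3),"shift(target axes)",np.round(Rt.inv().apply(np.array(Bpos)-p0),4),"shift(cur axes)",np.round(R0.inv().apply(np.array(Bpos)-p0),4))
E
python3 - <<'E'
from h import *
b=np.array([[125,65,0],[125,-65,0],[-120,65,0],[-120,-65,0],[-45,30,38.5],[-45,-30,38.5],[21,63,4],[21,-63,4]])/1e3
bt=T([[15,64],[202,36],[75,390],[268,360],[106,305],[191,293],[53,210],[218,184]]);bs=S([[22,282],[144,158],[360,546],[465,403],[316,388],[360,326],[178,383],[275,263]])
w=np.array([1,1,.3,.3,1,1,.4,.4])[:,None]
f=lambda p:np.r_[w*(proj("top",bR(p[3],np.pi/6).apply(b)+[*p[:2],.075+p[2]])-bt),w*(proj("side",bR(p[3],np.pi/6).apply(b)+[*p[:2],.075+p[2]])-bs)].ravel()
for z in(1,0):
    g=(lambda p:f([p[0],p[1],z*p[2],p[3]]))
    r=least_squares(g,[.6,.1,.0,0]);print("board",r.x,np.round(r.fun,1))
p=r.x;B=bR(p[3],np.pi/6);bar=B.apply([-.045,0,.0385])+[p[0],p[1],.075];print("bar",bar)
goto([.50,.13,.25],p[3],.5236)
E
```

```text
board [ 0.62741953  0.13903822 -0.00140888  0.09251359] [-0.5 -0.2 -0.2 -0.7  0.4  0.2 -0.7  0.3  0.1  0.1  0.4 -0.4 -0.8 -0.1
  0.6 -0.4  0.4 -0.4  0.2 -0.2  0.2 -0.1 -0.4 -0.2 -0.1  0.8  0.7  0.5
 -0.5  0.3  0.4 -0.4]
board [ 0.6269013   0.1393973  -0.22657383  0.09235575] [-0.7 -0.2 -0.3 -0.6  0.3  0.3 -0.7  0.3 -0.1  0.2  0.2 -0.3 -0.9 -0.1
  0.5 -0.4  0.4 -0.7  0.2 -0.5  0.3 -0.2 -0.4 -0.2 -0.1  0.5  0.8  0.2
 -0.5  0.2  0.4 -0.5]
bar [0.56892828 0.13402789 0.08584198]
t 0.1 tcp [ 0.1902 -0.647   0.247 ] F [-0.4  0.1 -1. ] open 1.0 q [-1.44  0.29  1.58 -0.    1.28 -0.15]
turn [-0.439  0.358 -1.344] shift(target axes) [0.7452 0.3307 0.1875] shift(cur axes) [ 0.5163 -0.6582 -0.0014]
```

Call:
drive_tool --moves '[[[0,0,0],[0.036,-0.046,0],0.04],[[0,0,0],[0.036,-0.046,0],0.04],[[0,0,0],[0.036,-0.046,0],0.04],[[0,0,0],[0.036,-0.046,0],0.04],[[0,0,0],[0.036,-0.046,0],0.04]]'

```text
time: 0.72
eef_pos: [0.2985, -0.3741, 0.2478]
tcp_rot: [0.99, 0.142, 0.0, -0.0]
contact_force: [0.0, 0.2, 0.1]
opening: 0.47
finger_force: 0.0
```

Call:
drive_tool --moves '[[[0,0,0],[0.036,-0.046,0],0.04],[[0,0,0],[0.036,-0.046,0],0.04],[[0,0,0],[0.036,-0.046,0],0.04],[[0,0,0],[0.036,-0.046,0],0.04],[[0,0,0],[0.036,-0.046,0],0.04]]'

```text
time: 1.35
eef_pos: [0.4061, -0.1028, 0.2481]
tcp_rot: [0.99, 0.142, 0.0, 0.0]
contact_force: [1.0, -1.3, -0.6]
opening: 0.47
finger_force: 0.0
```

Call:
drive_tool --moves '[[[0,0,0],[0.036,-0.046,0],0.04],[[0,0,0],[0.036,-0.046,0],0.04],[[0,0,0],[0.036,-0.046,0],0.04],[[0,0,0],[0.036,-0.046,0],0.04],[[0,0,0],[0,0,0],0.04]]'

```text
time: 1.98
eef_pos: [0.4924, 0.1155, 0.2477]
tcp_rot: [0.989, 0.145, -0.001, -0.0]
contact_force: [-0.3, -0.2, 0.0]
opening: 0.466
finger_force: 0.0
```

Call:
drive_tool --moves '[[[0,0,-0.18],[0,0,0],0.04],[[0,0,-0.18],[0,0,0],0.04],[[0,0,-0.18],[0,0,0],0.04],[[0,0,-0.18],[0,0,0],0.04],[[0,0,-0.18],[0,0,0],0.04]]'

```text
time: 2.6
eef_pos: [0.4918, 0.1112, 0.2479]
tcp_rot: [0.828, 0.561, -0.001, -0.0]
contact_force: [-0.2, 0.3, 0.2]
opening: 0.472
finger_force: 0.0
```

Call:
drive_tool --moves '[[[0,0,-0.18],[0,0,0],0.04],[[0,0,-0.18],[0,0,0],0.04],[[-0.17,0,-0.12],[0,0,0],0.04],[[-0.17,0,0],[0,0,0],0.04],[[-0.17,0,0],[0,0,0],0.04]]'

```text
time: 3.22
eef_pos: [0.4922, 0.1112, 0.2485]
tcp_rot: [0.656, 0.713, 0.178, 0.17]
contact_force: [0.3, -0.2, -0.5]
opening: 0.465
finger_force: 0.0
```

```bash
cat >> h.py <<'E'
BO=np.array([.627,.139,.0745]);BY=.0925
def bp(x,y,z): return bR(BY,np.pi/6).apply([x,y,z])+BO
def inb():
    from plant import ctrl
    s=ctrl.get_state();return np.round(bR(BY,np.pi/6).inv().apply(s["eef_pos"]-BO),4)
E
python3 -c "
from h import *
goto(bp(-.045,0,.100),BY,np.pi/6);print(inb())"
```

```text
t 3.225 tcp [0.4922 0.1112 0.2485] F [ 0.3 -0.2 -0.5] open 0.465 q [ 0.01 -0.35  2.25  0.04  0.75 -0.1 ]
turn [-0.025  0.013 -0.005] shift(target axes) [ 0.0152 -0.0135  0.1191] shift(cur axes) [ 0.0167 -0.0106  0.1192]
[-0.0315 -0.0152  0.2191]
```

Call:
drive_tool --moves '[[[-0.025,0.013,-0.005],[0,0,0],0.04],[[0,0,0],[0.015,-0.0135,0.04],0.04],[[0,0,0],[0,0,0.04],0.04],[[0,0,0],[0,0,0.039],0.04],[[0,0,0],[0,0,0],0.04]]'

```text
time: 3.85
eef_pos: [0.5371, 0.131, 0.1345]
tcp_rot: [0.652, 0.715, 0.186, 0.169]
contact_force: [0.2, 0.0, -0.3]
opening: 0.47
finger_force: 0.0
```

```bash
python3 - <<'E'
from h import *
from plant import ctrl
import cv2
goto(bp(-.045,0,.0415),BY,np.pi/6);print(inb())
a=ctrl.read_camera("top")["image"][150:270,220:320];b=ctrl.read_camera("side")["image"][200:290,230:350]
k=lambda i,s:cv2.resize(i,s,interpolation=cv2.INTER_CUBIC)
cv2.imwrite("pics/a.png",np.hstack([k(a,(375,450)),k(b,(425,319)) if 0 else cv2.copyMakeBorder(k(b,(425,319)),0,131,0,0,0)])[:,:,::-1])
E
```

```text
t 3.85 tcp [0.5371 0.131  0.1345] F [ 0.2  0.  -0.3] open 0.47 q [ 0.05 -0.06  2.24  0.05  0.45 -0.09]
turn [-0.015 -0.001 -0.   ] shift(target axes) [-0.0003  0.0031  0.0556] shift(cur axes) [-0.0003  0.0039  0.0556]
[-0.0481  0.0003  0.0971]
```

View pics/a.png

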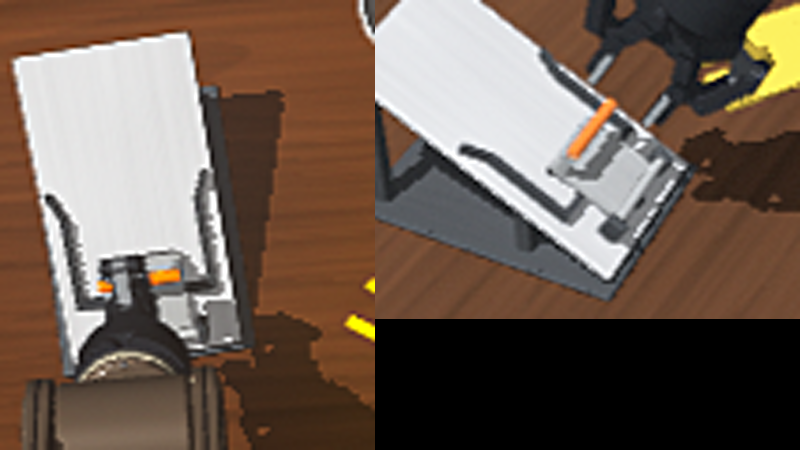

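The top view shows the fingers straddling the bar at (140,275), and the side view shows them above and behind it at (600,70). The fingers line up with the bar, so I descend.

Call:
drive_tool --moves '[[[-0.015,0,0],[0,0,0],0.04],[[0,0,0],[0,0.003,0.03],0.04],[[0,0,0],[0,0,0.0255],0.04],[[0,0,0],[0,0,0],0.04],[[0,0,0],[0,0,0],0.04]]'

```text
time: 4.58
eef_pos: [0.5688, 0.1347, 0.0937]
tcp_rot: [0.649, 0.713, 0.196, 0.178]
contact_force: [-0.9, 1.3, -0.3]
opening: 0.467
finger_force: 0.0
```

Call:
drive_tool --moves '[[[0,0,0],[0,0,0],0.0],[[0,0,0],[0,0,0],0.0],[[0,0,0],[0,0,0],0.0],[[0,0,0],[0,0,0],0.0]]' --grip_force 30

```text
time: 5.08
eef_pos: [0.5667, 0.1347, 0.0917]
tcp_rot: [0.65, 0.714, 0.193, 0.176]
contact_force: [-8.8, -1.3, 6.2]
opening: 0.101
finger_force: 29.4
```

```bash
python3 - <<'E'
from h import *
goto(bp(-.045,0,.0415),BY,np.pi/6);print(inb())
for j in(0,.15,.3,.45,.6,.7):
    a=np.arctan2(22.5,55)+j; print(j,np.round(59.42*np.array([np.cos(a)-np.cos(a-j),np.sin(a)-np.sin(a-j)]),1))
E
```

```text
t 5.075 tcp [0.5667 0.1347 0.0917] F [-8.8 -1.3  6.2] open 0.101 q [ 0.05  0.08  2.2   0.07  0.33 -0.1 ]
turn [ 0.005 -0.001  0.001] shift(target axes) [-0.0013 -0.0012  0.0036] shift(cur axes) [-0.0013 -0.0013  0.0036]
[-0.0438  0.0013  0.0451]
0 [0. 0.]
0.15 [-4.  8.]
0.3 [-9.1 15.2]
0.45 [-15.3  21.7]
0.6 [-22.3  27.1]
0.7 [-27.4  30.1]
```

Call:
drive_tool --moves '[[[0,0,0],[0,-0.004,-0.008],0.0],[[0,0,0],[0,-0.005,-0.0072],0.0],[[0,0,0],[0,-0.0062,-0.0065],0.0],[[0,0,0],[0,-0.007,-0.0054],0.0],[[0,0,0],[0,-0.005,-0.003],0.0]]'

```text
time: 5.7
eef_pos: [0.5314, 0.1314, 0.1065]
tcp_rot: [0.649, 0.713, 0.197, 0.179]
contact_force: [1.4, 3.8, 4.0]
opening: 0.099
finger_force: 29.6
```

```bash
python3 - <<'E'
from h import *
goto(bp(-.045,0,.0415),BY,np.pi/6);print(inb())
E
```

```text
t 5.7 tcp [0.5314 0.1314 0.1065] F [1.4 3.8 4. ] open 0.099 q [ 0.05 -0.03  2.28  0.07  0.35 -0.11]
turn [ 0.015 -0.001  0.   ] shift(target axes) [-0.0012  0.0221  0.0342] shift(cur axes) [-0.0013  0.0216  0.0345]
[-0.0671  0.0012  0.0757]
```

Call:
drive_tool --moves '[[[0,0,0],[0,-0.006,-0.0025],0.0],[[0,0,0],[0,-0.003,-0.001],0.0],[[0,0,0],[0,0,0],0.0],[[0,0,0],[0,0,0],0.025],[[0,0,0],[0,0,0],0.025]]'

```text
time: 6.32
eef_pos: [0.5193, 0.1299, 0.1015]
tcp_rot: [0.65, 0.714, 0.194, 0.176]
contact_force: [-0.5, 0.8, 0.2]
opening: 0.292
finger_force: 0.0
```

Call:
drive_tool --moves '[[[0,0,0],[0,0,0],0.025],[[0,0,0],[0,0,-0.03],0.025],[[0,0,0],[0,0,-0.05],0.025],[[0,0,0],[0,0,-0.05],0.04],[[0,0,0],[0,0,-0.03],0.04]]'

```text
time: 6.95
eef_pos: [0.439, 0.1224, 0.2423]
tcp_rot: [0.649, 0.713, 0.196, 0.178]
contact_force: [0.8, 0.2, -0.8]
opening: 0.47
finger_force: 0.0
```

```bash
python3 - <<'E'
from h import *
from plant import ctrl
import cv2
goto([.4,-.1,.25],0,0);print(inb())
a=ctrl.read_camera("top")["image"][150:270,220:320];b=ctrl.read_camera("side")["image"][190:290,230:350]
k=lambda i,s:cv2.resize(i,s,interpolation=cv2.INTER_CUBIC)
cv2.imwrite("pics/b.png",np.hstack([k(a,(360,432)),k(b,(432,360)) if 0 else cv2.copyMakeBorder(k(b,(432,360)),0,72,0,0,0)])[:,:,::-1])
E
```

```text
t 6.95 tcp [0.439  0.1224 0.2423] F [ 0.8  0.2 -0.8] open 0.47 q [ 0.03 -0.51  2.38  0.05  0.75 -0.09]
turn [ 0.535 -0.025  0.091] shift(target axes) [-0.2224 -0.039  -0.0077] shift(cur axes) [-0.2178 -0.0473 -0.037 ]
[-0.0795  0.0008  0.2397]
```

View pics/b.png

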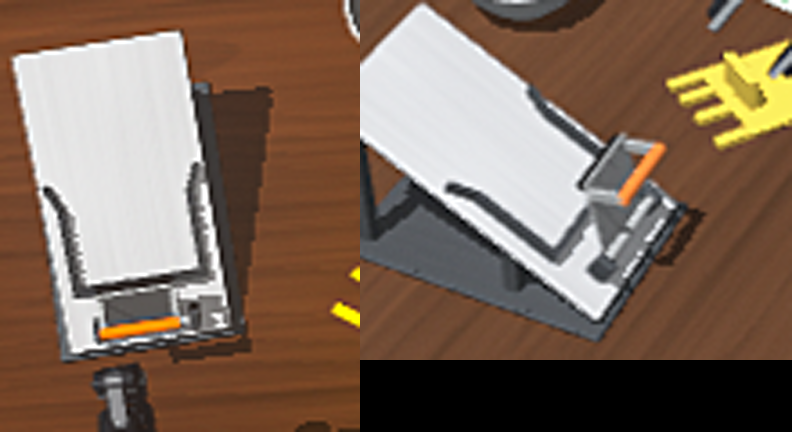

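The clip stands open in both views: the bar is at (138,328) in the top crop and the blade is raised in the side crop. Next is the gauge.

```bash
python3 - <<'E'
from h import *
goto([.6437,-.2622,.15],-.162,0)
E
```

```text
t 7.05 tcp [0.4403 0.1225 0.2441] F [ 0.3  0.5 -0.6] open 0.471 q [ 0.03 -0.52  2.37  0.05  0.74 -0.09]
turn [ 0.537 -0.069  0.249] shift(target axes) [-0.3469  0.2628  0.0941] shift(cur axes) [-0.402   0.0945  0.1664]
```

Call:
drive_tool --moves '[[[0.134,-0.017,0.062],[0,0,0],0.05],[[0.134,-0.017,0.062],[0,0,0],0.05],[[0.134,-0.017,0.062],[0,0,0],0.05],[[0.134,-0.017,0.062],[0,0,0],0.05],[[0,0,0],[0,0,0],0.05]]'

```text
time: 7.68
eef_pos: [0.4405, 0.1222, 0.2382]
tcp_rot: [0.762, 0.648, -0.003, -0.003]
contact_force: [-0.6, 1.0, -0.8]
opening: 0.584
finger_force: 0.0
```

Call:
drive_tool --moves '[[[0,0,0],[-0.0434,0.0329,0.0118],0.05],[[0,0,0],[-0.0434,0.0329,0.0118],0.05],[[0,0,0],[-0.0434,0.0329,0.0118],0.05],[[0,0,0],[-0.0434,0.0329,0.0118],0.05],[[0,0,0],[-0.0434,0.0329,0.0118],0.05]]'

```text
time: 8.3
eef_pos: [0.5667, -0.1193, 0.1788]
tcp_rot: [0.761, 0.648, -0.002, -0.002]
contact_force: [0.2, 0.2, 0.8]
opening: 0.584
finger_force: 0.0
```

Call:
drive_tool --moves '[[[0,0,0],[-0.0434,0.0329,0.0118],0.05],[[0,0,0],[-0.0434,0.0329,0.0118],0.05],[[0,0,0],[-0.0434,0.0329,0.0118],0.05],[[0,0,0],[0,0,0],0.05],[[0,0,0],[0,0,0],0.05]]'

```text
time: 8.93
eef_pos: [0.6423, -0.2616, 0.1431]
tcp_rot: [0.761, 0.648, -0.002, -0.003]
contact_force: [-0.2, 0.3, -0.2]
opening: 0.584
finger_force: 0.0
```

```bash
python3 - <<'E'
from h import *
goto([.6437,-.2622,.026],-.162,0)
E
```

```text
t 8.925 tcp [ 0.6423 -0.2616  0.1431] F [-0.2  0.3 -0.2] open 0.584 q [-0.53  0.42  1.6  -0.    1.13 -0.37]
turn [-0.008 -0.     0.002] shift(target axes) [-0.0004  0.0015  0.1171] shift(cur axes) [-0.0004  0.0024  0.1171]
```

Call:
drive_tool --moves '[[[-0.008,0,0.002],[0,0,0],0.05],[[0,0,0],[0,0.0015,0.045],0.05],[[0,0,0],[0,0,0.045],0.05],[[0,0,0],[0,0,0.027],0.05],[[0,0,0],[0,0,0],0.05]]'

```text
time: 9.55
eef_pos: [0.643, -0.2603, 0.0251]
tcp_rot: [0.762, 0.648, -0.0, -0.002]
contact_force: [-0.1, 0.1, 0.4]
opening: 0.588
finger_force: 0.0
```

Call:
drive_tool --moves '[[[0,0,0],[0,0,0],0.03],[[0,0,0],[0,0,0],0.0],[[0,0,0],[0,0,0],0.0],[[0,0,0],[0,0,0],0.0],[[0,0,0],[0,0,0],0.0]]' --grip_force 40

```text
time: 10.18
eef_pos: [0.6461, -0.2632, 0.0302]
tcp_rot: [0.762, 0.647, 0.001, 0.002]
contact_force: [-1.1, 0.5, 5.6]
opening: 0.104
finger_force: 41.4
```

```bash
python3 - <<'E'
from h import *
goto([.6437,-.2622,.026],-.162,0)
E
```

```text
t 10.175 tcp [ 0.6461 -0.2632  0.0302] F [-1.1  0.5  5.6] open 0.104 q [-0.53  0.57  1.63  0.    0.94 -0.37]
turn [ 0.005  0.001 -0.001] shift(target axes) [ 0.0006 -0.0026  0.0042] shift(cur axes) [ 0.0006 -0.0026  0.0042]
```

Call:
drive_tool --moves '[[[0,0,0],[0,0,-0.03],0.0],[[0,0,0],[0,0,-0.05],0.0],[[0,0,0],[0,0,-0.05],0.0],[[0,0,0],[0,0,-0.05],0.0],[[0,0,0],[0,0,0],0.0]]'

```text
time: 10.8
eef_pos: [0.6473, -0.264, 0.2147]
tcp_rot: [0.762, 0.647, 0.003, 0.007]
contact_force: [-0.5, -0.2, -2.7]
opening: 0.109
finger_force: 40.2
```

```bash
python3 - <<'E'
from h import *
goto(bp(.110,0,.090),BY,np.pi/6)
E
```

```text
t 10.8 tcp [ 0.6473 -0.264   0.2147] F [-0.5 -0.2 -2.7] open 0.109 q [-0.53  0.36  1.55  0.    1.22 -0.37]
turn [-0.508  0.073 -0.247] shift(target axes) [0.4032 0.0546 0.0399] shift(cur axes) [ 0.4071 -0.0368  0.0047]
```

Call:
drive_tool --moves '[[[-0.127,0.018,-0.062],[0,0,0],0.0],[[-0.127,0.018,-0.062],[0,0,0],0.0],[[-0.127,0.018,-0.062],[0,0,0],0.0],[[-0.127,0.018,-0.062],[0,0,0],0.0],[[0,0,0],[0,0,0],0.0]]'

```text
time: 11.42
eef_pos: [0.642, -0.2619, 0.2037]
tcp_rot: [0.654, 0.714, 0.189, 0.166]
contact_force: [0.4, 0.2, -1.5]
opening: 0.109
finger_force: 40.2
```

Call:
drive_tool --moves '[[[0,0,0],[0.0504,0.0068,0.005],0.0],[[0,0,0],[0.0504,0.0068,0.005],0.0],[[0,0,0],[0.0504,0.0068,0.005],0.0],[[0,0,0],[0.0504,0.0068,0.005],0.0],[[0,0,0],[0.0504,0.0068,0.005],0.0]]'

```text
time: 12.05
eef_pos: [0.6631, -0.0057, 0.2036]
tcp_rot: [0.653, 0.714, 0.189, 0.168]
contact_force: [0.9, -0.3, -1.5]
opening: 0.109
finger_force: 40.2
```

Call:
drive_tool --moves '[[[0,0,0],[0.0504,0.0068,0.005],0.0],[[0,0,0],[0.0504,0.0068,0.005],0.0],[[0,0,0],[0.0504,0.0068,0.005],0.0],[[0,0,0],[0,0,0],0.0],[[0,0,0],[0,0,0],0.0]]'

```text
time: 12.68
eef_pos: [0.674, 0.1457, 0.2012]
tcp_rot: [0.652, 0.715, 0.189, 0.168]
contact_force: [0.7, 0.5, -1.8]
opening: 0.11
finger_force: 40.2
```

```bash
cat > look.py <<'E'
from h import *
from plant import ctrl
import cv2,sys
a=ctrl.read_camera("top")["image"][140:260,215:315];b=ctrl.read_camera("side")["image"][170:290,205:325]
k=lambda i,s:cv2.resize(i,s,interpolation=cv2.INTER_CUBIC)
cv2.imwrite(f"pics/{sys.argv[1]}.png",np.hstack([k(a,(350,420)),k(b,(420,420))])[:,:,::-1])
E
python3 look.py c; python3 - <<'E'
from h import *
goto(bp(.110,0,.030),BY,np.pi/6);print(inb())
E
```

```text
t 12.775 tcp [0.6741 0.1444 0.2014] F [ 0.1 -0.9 -1.3] open 0.103 q [ 0.06  0.15  1.89  0.04  0.6  -0.06]
turn [-0.011 -0.004 -0.004] shift(target axes) [-0.001   0.0055  0.0562] shift(cur axes) [-0.0012  0.0061  0.0561]
[0.1045 0.001  0.0862]
```

View pics/c.png

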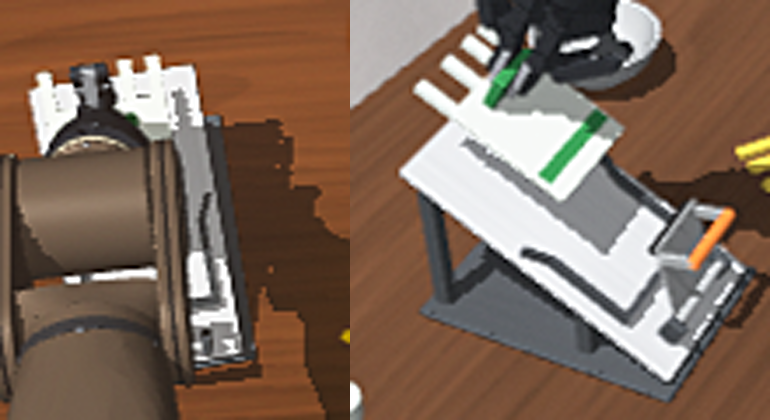

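The side crop shows the gauge held over the upper board, plain end downhill, with corners at (562,199), (623,128) and (416,88). The clip is still open. I'll check its pose in the hand.

```bash
python3 - <<'E'
from h import *
P=(np.array([[562,199],[623,128],[416,88]])-[350,0]+.5)/3.5-.5+[205,170]
g=np.array([[-65,45,6],[-65,-45,6],[65,45,6]])/1e3
def f(p): return (proj("side",bR(BY,np.pi/6).apply(Ro.from_euler("z",p[3]).apply(g)+p[:3])+BO)-P).ravel()
r=least_squares(f,[.09,0,.06,0]);print(r.x,np.round(r.fun,1),inb())
for z in(.056,.06,.064):
    r=least_squares(lambda p:f([p[0],p[1],z,p[2]]),[.09,0,0]);print(z,r.x,np.round(r.fun,1))
E
```

```text
[ 0.08689421 -0.005943    0.04368175  0.00454631] [ 0.1  0.3 -0.2 -0.1  0.1 -0.2] [0.1045 0.001  0.0862]
0.056 [0.08562867 0.00443812 0.00564155] [ 0.2  0.5  0.2 -0.2 -0.4 -0.4]
0.06 [0.08521769 0.00780854 0.00600351] [ 0.3  0.6  0.3 -0.2 -0.5 -0.4]
0.064 [0.08480668 0.01117869 0.00636863] [ 0.4  0.7  0.4 -0.3 -0.7 -0.5]
```

Call:
drive_tool --moves '[[[-0.011,-0.004,-0.006],[0,0,0],0.0],[[0,0,0],[-0.001,0.0055,0.025],0.0],[[0,0,0],[0,0,0.023],0.0],[[0,0,0],[0,0,0.004],0.0],[[0,0,0],[0,0,0],0.0]]'

```text
time: 13.4
eef_pos: [0.7047, 0.1466, 0.1594]
tcp_rot: [0.65, 0.715, 0.191, 0.174]
contact_force: [0.2, -0.5, -1.8]
opening: 0.108
finger_force: 40.2
```

Call:
drive_tool --moves '[[[0,0,0],[0,0,0.003],0.0],[[0,0,0],[0,0,0.0],0.0],[[0,0,0],[0,0,0],0.0]]'

```text
time: 13.78
eef_pos: [0.7064, 0.1474, 0.1575]
tcp_rot: [0.649, 0.715, 0.192, 0.175]
contact_force: [0.4, 0.3, -2.0]
opening: 0.11
finger_force: 40.2
```

```bash
python3 look.py d; python3 - <<'E'
from h import *
goto(bp(.110,0,.030),BY,np.pi/6);print(inb())
E
```

```text
t 13.875 tcp [0.7063 0.1474 0.1573] F [ 0.4  0.3 -1.3] open 0.106 q [ 0.06  0.26  1.84  0.04  0.51 -0.06]
turn [ 0.001 -0.001  0.003] shift(target axes) [-0.001  -0.0005  0.0018] shift(cur axes) [-0.001  -0.0005  0.0018]
[0.1105 0.001  0.0318]
```

View pics/d.png

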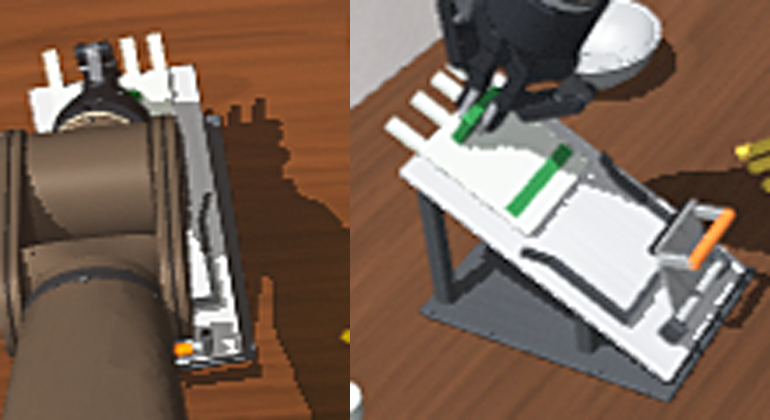

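The gauge is just above the board. Plain-end corners are near (531,236) and (588,166), a tip is at (387,122), and the flare ends are at (523,252) and (604,157).

```bash
python3 - <<'E'
from h import *
def px(p): return (np.array(p)-[350,0]+.5)/3.5-.5+[205,170]
P=px([[531,236],[588,166],[387,122]])
g=np.array([[-65,45,6],[-65,-45,6],[65,45,6]])/1e3
def f(p): return (proj("side",bR(BY,np.pi/6).apply(Ro.from_euler("z",p[3]).apply(g)+p[:3])+BO)-P).ravel()
for z in(0,.002,.004):
    r=least_squares(lambda p:f([p[0],p[1],z,p[2]]),[.09,0,0]);print(z,r.x,np.round(r.fun,1))
for q,z in(((523,252),.008),((604,157),.008),((402,172),0),((672,398),0),((627,318),.008)):
    r=least_squares(lambda p:(proj("side",bR(BY,np.pi/6).apply([p[0],p[1],z])+BO)-px(q)).ravel(),[0,0]);print(q,r.x)
E
```

```text
0 [ 0.09045984  0.00262036 -0.01528547] [-0.8 -0.   0.8 -0.5  0.1  0.5]
0.002 [ 0.0902554   0.00420645 -0.01515718] [-0.8 -0.   0.8 -0.5  0.   0.4]
0.004 [ 0.09005096  0.00579248 -0.01502843] [-0.8  0.   0.9 -0.5 -0.1  0.4]
(523, 252) [0.0214506  0.06427676]
(604, 157) [ 0.02053179 -0.05376217]
(402, 172) [0.12487072 0.06799643]
(672, 398) [-0.12583609  0.07922391]
(627, 318) [-0.0662354   0.05393832]
```

Call:
drive_tool --moves '[[[0,0,0],[0,0,0.003],0.0],[[0,0,0],[0,0,0.0],0.0]]'

```text
time: 14.12
eef_pos: [0.7074, 0.1476, 0.156]
tcp_rot: [0.649, 0.715, 0.191, 0.174]
contact_force: [-9.5, -1.5, 7.7]
opening: 0.107
finger_force: 42.1
```

Call:
drive_tool --moves '[[[0,0,0],[0,0,0.002],0.0],[[0,0,0],[0,0,0.0],0.0]]'

```text
time: 14.38
eef_pos: [0.7075, 0.1476, 0.156]
tcp_rot: [0.649, 0.716, 0.19, 0.174]
contact_force: [-23.1, -4.0, 17.6]
opening: 0.106
finger_force: 44.4
```

Call:
drive_tool --moves '[[[0,0,0],[0,0,-0.0035],0.0],[[0,0,0],[0,-0.01,0],0.0],[[0,0,0],[0,-0.01,0],0.0],[[0,0,0],[0,-0.01,0],0.0],[[0,0,0],[0,0,0],0.0]]'

```text
time: 15.0
eef_pos: [0.6804, 0.1448, 0.1404]
tcp_rot: [0.649, 0.715, 0.191, 0.174]
contact_force: [-3.8, 0.6, 4.8]
opening: 0.11
finger_force: 41.2
```

Call:
drive_tool --moves '[[[0,0,0],[0,-0.01,0],0.0],[[0,0,0],[0,-0.01,0],0.0],[[0,0,0],[0,-0.01,0],0.0]]'

```text
time: 15.38
eef_pos: [0.6552, 0.1424, 0.1258]
tcp_rot: [0.649, 0.715, 0.192, 0.175]
contact_force: [1.1, -0.6, 3.8]
opening: 0.105
finger_force: 40.9
```

```bash
python3 look.py e; python3 - <<'E'
from h import *
goto(bp(.020,0,.030),BY,np.pi/6);print(inb())
E
```

```text
t 15.475 tcp [0.6543 0.1424 0.1252] F [-2.6 -0.7  6.1] open 0.109 q [ 0.06  0.2   1.98  0.05  0.43 -0.08]
turn [ 0.    -0.001  0.003] shift(target axes) [-0.0008 -0.0292  0.0001] shift(cur axes) [-0.0007 -0.0292  0.0001]
[0.0492 0.0008 0.0301]
```

View pics/e.png

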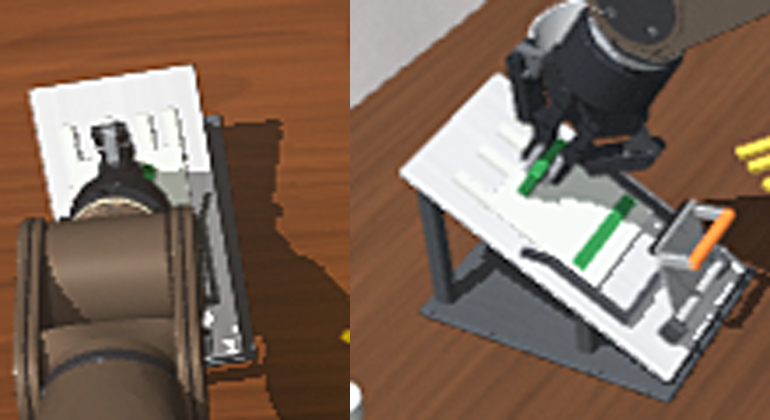

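The gauge has entered between the guides, with its plain end at about (600,285). It slides smoothly with low side force, so I push on to the ledge.

Call:
drive_tool --moves '[[[0,0,0],[0,-0.008,0],0.0],[[0,0,0],[0,-0.008,0],0.0],[[0,0,0],[0,-0.006,0],0.0],[[0,0,0],[0,0,0],0.0]]'

```text
time: 15.98
eef_pos: [0.6357, 0.1405, 0.1144]
tcp_rot: [0.649, 0.715, 0.192, 0.174]
contact_force: [-3.0, -0.9, 6.0]
opening: 0.11
finger_force: 41.4
```

Call:
drive_tool --moves '[[[0,0,0],[0,-0.004,0],0.0],[[0,0,0],[0,-0.002,0],0.0],[[0,0,0],[0,0,0],0.0]]'

```text
time: 16.35
eef_pos: [0.6311, 0.14, 0.1118]
tcp_rot: [0.649, 0.715, 0.192, 0.175]
contact_force: [-1.1, -0.2, 5.7]
opening: 0.103
finger_force: 41.2
```

```bash
python3 - <<'E'
from h import *
goto(bp(.020,0,.030),BY,np.pi/6);print(inb())
E
```

```text
t 16.35 tcp [0.6311 0.14   0.1118] F [-1.1 -0.2  5.7] open 0.103 q [ 0.05  0.18  2.04  0.05  0.4  -0.09]
turn [ 0.002 -0.001  0.003] shift(target axes) [-0.0007 -0.0023  0.0002] shift(cur axes) [-0.0006 -0.0023  0.0002]
[0.0223 0.0007 0.0302]
```

Call:
drive_tool --moves '[[[0,0,0],[0,-0.002,0],0.0],[[0,0,0],[0,0,0],0.0]]'

```text
time: 16.6
eef_pos: [0.6303, 0.1397, 0.1113]
tcp_rot: [0.649, 0.714, 0.193, 0.175]
contact_force: [4.3, 0.0, 4.1]
opening: 0.107
finger_force: 40.7
```

Call:
drive_tool --moves '[[[0,0,0],[0,-0.002,0],0.0],[[0,0,0],[0,0,0],0.0]]'

```text
time: 16.85
eef_pos: [0.6299, 0.1395, 0.1115]
tcp_rot: [0.649, 0.714, 0.194, 0.177]
contact_force: [5.2, -0.5, 4.6]
opening: 0.108
finger_force: 40.6
```

Call:
drive_tool --moves '[[[0,0,0],[0,-0.002,0],0.0],[[0,0,0],[0,0,0],0.0]]'

```text
time: 17.1
eef_pos: [0.6295, 0.1393, 0.1118]
tcp_rot: [0.649, 0.713, 0.195, 0.178]
contact_force: [8.0, -1.2, 4.9]
opening: 0.107
finger_force: 40.6
```

Call:
drive_tool --moves '[[[0,0,0],[0,0.003,0],0.0],[[0,0,0],[0,0,0],0.025],[[0,0,0],[0,0,0],0.035],[[0,0,0],[0,0,0],0.035]]'

```text
time: 17.6
eef_pos: [0.627, 0.14, 0.1081]
tcp_rot: [0.65, 0.715, 0.19, 0.173]
contact_force: [1.1, 0.0, -1.4]
opening: 0.413
finger_force: 0.0
```

Call:
drive_tool --moves '[[[0,0,0],[0,0,-0.02],0.035],[[0,0,0],[0,0,-0.03],0.035],[[0,0,0],[0,0,-0.05],0.035],[[0,0,0],[0,0,-0.05],0.035],[[0,0,0],[0,0,0],0.035]]'

```text
time: 18.23
eef_pos: [0.5544, 0.133, 0.2446]
tcp_rot: [0.649, 0.714, 0.194, 0.177]
contact_force: [1.0, -0.3, -0.4]
opening: 0.413
finger_force: 0.0
```

```bash
python3 look.py f; python3 - <<'E'
from h import *
goto(bp(-.11,0,.11),BY,np.pi/6);print(inb())
E
```

```text
t 18.325 tcp [0.5533 0.1328 0.2396] F [-0.2 -0.4 -0.5] open 0.409 q [ 0.05 -0.18  2.14  0.04  0.66 -0.07]
turn [ 0.    -0.002  0.003] shift(target axes) [-0.0006 -0.1285  0.07  ] shift(cur axes) [-0.0003 -0.1285  0.0699]
[0.0185 0.0006 0.18  ]
```

View pics/f.png

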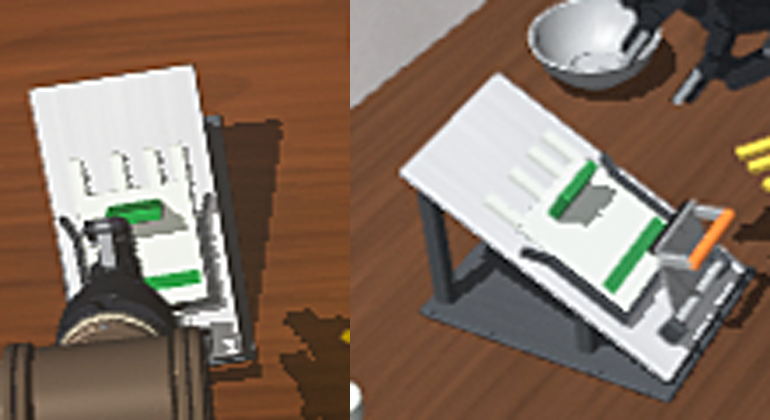

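The gauge sits square inside the guides with its plain end at the ledge, corner about (633,318), and the clip is still up. I close the clip by pushing the bar uphill with shut fingers from the robot side.

Call:
drive_tool --moves '[[[0,0,0],[0,-0.05,0],0.0],[[0,0,0],[0,-0.05,0],0.0],[[0,0,0],[0,-0.04,0],0.0],[[0,0,0],[0,0,0],0.0],[[0,0,0],[0,0,0],0.0]]'

```text
time: 18.95
eef_pos: [0.4339, 0.121, 0.1697]
tcp_rot: [0.649, 0.715, 0.192, 0.174]
contact_force: [0.3, -0.6, 0.6]
opening: -0.002
finger_force: 0.0
```

```bash
python3 - <<'E'
from h import *
goto(bp(-.12,0,.068),BY,np.pi/6);print(inb())
E
```

```text
t 18.95 tcp [0.4339 0.121  0.1697] F [ 0.3 -0.6  0.6] open -0.002 q [ 0.03 -0.42  2.46  0.06  0.59 -0.11]
turn [ 0.001 -0.001  0.003] shift(target axes) [1.000e-04 3.000e-04 1.114e-01] shift(cur axes) [-1.000e-04  3.000e-04  1.114e-01]
[-1.203e-01 -1.000e-04  1.794e-01]
```

Call:
drive_tool --moves '[[[0,0,0],[0,0.003,0.03],0.0],[[0,0,0],[0,0.002,0.03],0.0],[[0,0,0],[0,0,0.03],0.0],[[0,0,0],[0,0,0.02],0.0],[[0,0,0],[0,0,0],0.0]]'

```text
time: 19.58
eef_pos: [0.4936, 0.1266, 0.0761]
tcp_rot: [0.65, 0.715, 0.191, 0.174]
contact_force: [0.5, 0.2, -0.4]
opening: -0.001
finger_force: 0.0
```

```bash
python3 - <<'E'
from h import *
goto(bp(-.12,0,.068),BY,np.pi/6);print(inb())
E
```

```text
t 19.575 tcp [0.4936 0.1266 0.0761] F [ 0.5  0.2 -0.4] open -0.001 q [ 0.04 -0.05  2.37  0.1   0.3  -0.14]
turn [-0.001 -0.001  0.003] shift(target axes) [ 0.     -0.0048  0.0004] shift(cur axes) [ 0.     -0.0048  0.0004]
[-0.1152 -0.      0.0684]
```

Call:
drive_tool --moves '[[[0,0,0],[0,0.01,0],0.0],[[0,0,0],[0,0.008,0],0.0],[[0,0,0],[0,0.006,0],0.0],[[0,0,0],[0,0.006,0],0.0],[[0,0,0],[0,0,0],0.0]]'

```text
time: 20.2
eef_pos: [0.5173, 0.1293, 0.0911]
tcp_rot: [0.65, 0.715, 0.191, 0.174]
contact_force: [-3.0, -0.3, -6.3]
opening: 0.001
finger_force: 2.6
```

Call:
drive_tool --moves '[[[0,0,0],[0,0.006,0],0.0],[[0,0,0],[0,0.006,0],0.0],[[0,0,0],[0,0,0],0.0]]'

```text
time: 20.58
eef_pos: [0.5329, 0.1303, 0.1025]
tcp_rot: [0.648, 0.714, 0.195, 0.178]
contact_force: [-0.5, -0.2, 0.7]
opening: 0.002
finger_force: 0.0
```

```bash
cat > bar.py <<'E'
from h import *
from plant import ctrl
import cv2
# orange bar centroid, side camera, against the predicted track of the bar
im=ctrl.read_camera("side")["image"];h=cv2.cvtColor(im,cv2.COLOR_RGB2HSV)
m=cv2.inRange(h,(7,150,130),(18,255,255));m[:190]=0;m[290:]=0;m[:,:220]=0;m[:,340:]=0
v,u=np.nonzero(m);print(len(u),u.mean() if len(u) else 0,v.mean() if len(u) else 0)
for j in(0,.07,.2,.4,.6,.85):
    a=np.arctan2(22.5,55)+j;print(j,np.round(proj("side",bp(-.1+.05942*np.cos(a),0,.016+.05942*np.sin(a))),1))
E
python3 bar.py;python3 -c "from h import *;print(inb())"
```

```text
70 292.3857142857143 234.85714285714286
0 [[292. 236.]]
0.07 [[293.1 235.7]]
0.2 [[295.4 235.3]]
0.4 [[299.2 235.3]]
0.6 [[303.4 236. ]]
0.85 [[308.7 237.9]]
[-0.0689  0.0001  0.0713]
```

Call:
drive_tool --moves '[[[0,0,0],[0,-0.005,-0.03],0.0],[[0,0,0],[0,0,-0.05],0.0],[[0,0,0],[0,0,-0.05],0.0],[[0,0,0],[0,0,-0.02],0.0],[[0,0,0],[0,0,0],0.0]]'

```text
time: 21.25
eef_pos: [0.4512, 0.1227, 0.2296]
tcp_rot: [0.648, 0.714, 0.195, 0.178]
contact_force: [0.1, 0.6, -0.1]
opening: -0.001
finger_force: 0.0
```

```bash
python3 - <<'E'
from h import *
from plant import ctrl
import cv2
def cen(im,lo,hi,roi):
    m=cv2.inRange(cv2.cvtColor(im,cv2.COLOR_RGB2HSV),lo,hi);k=np.zeros_like(m);k[roi]=255;m&=k
    n,_,st,c=cv2.connectedComponentsWithStats(m);return [(int(s[4]),np.round(x,1).tolist()) for s,x in zip(st[1:],c[1:]) if s[4]>15]
now={n:ctrl.read_camera(n)["image"] for n in("side","top")}
for n,r in(("side",np.s_[190:290,220:340]),("top",np.s_[150:270,215:300])):
    for l,im in(("start",cams[n]["image"]),("now",now[n])):
        print(n,l,"bar",cen(im,(7,150,130),(18,255,255),r),"green",cen(im,(55,100,40),(80,255,255),r))
    print("pred stripe(-52) / grip top",proj(n,bp(-.05,0,.006)),proj(n,bp(.02,0,.036)))
for n in now:
    f=cv2.cvtColor(now[n],cv2.COLOR_RGB2GRAY).astype(int)-cv2.cvtColor(cams[n]["image"],cv2.COLOR_RGB2GRAY)
    R={"side":{"bowl":np.s_[165:197,255:296],"bottle":np.s_[278:345,190:226],"red":np.s_[182:212,370:422]}}.get(n,{})
    for k,r in R.items(): print(k,"changed frac",(abs(f[r])>30).mean())
s=ctrl.get_state();print(s["contact_force"],s["time"],inb())
E
```

```text
side start bar [(65, [291.3, 235.3])] green []
side now bar [(69, [292.4, 234.8])] green [(64, [268.2, 223.8]), (17, [279.9, 250.3])]
pred stripe(-52) / grip top [[288.35096725 243.51670411]] [[271.45772279 220.89310445]]
top start bar [(160, [253.0, 157.0]), (59, [291.7, 161.0]), (17, [217.9, 167.6]), (91, [286.2, 170.4]), (17, [221.0, 202.3]), (44, [256.1, 224.8])] green []
top now bar [(202, [254.2, 157.0]), (101, [290.0, 161.1]), (21, [218.1, 167.5]), (156, [288.4, 172.8]), (24, [221.0, 202.2]), (39, [256.6, 225.7])] green [(90, [252.8, 200.4])]
pred stripe(-52) / grip top [[257.6497952  222.27747914]] [[252.79197492 201.78310783]]
bowl changed frac 0.0
bottle changed frac 0.0
red changed frac 0.05705128205128205
[-0.53766332  0.79213868 -0.68241316] 21.35 [-0.0782  0.      0.22  ]
```

```bash
python3 - <<'E'
import cv2,numpy as np
from plant import ctrl
b=cv2.resize(cv2.imread("pics/f.png")[:,350:],(120,120),interpolation=cv2.INTER_AREA)
m=cv2.inRange(cv2.cvtColor(b,cv2.COLOR_BGR2HSV),(55,100,40),(80,255,255))
n,_,st,c=cv2.connectedComponentsWithStats(m)
q=[x+[205,170] for s,x in zip(st[1:],c[1:]) if s[4]>40];print(q)
if np.abs(q[0]-[268.2,223.8]).max()<1: print(ctrl.sign_off())
E
```

```text
[array([268.27419355, 223.62903226]), array([286.25531915, 241.91489362])]
the job is handed in; nothing more can be done
None
```

The job is handed in at about 21 s of robot time. The green gauge is home against the ledge with the clip shut on it at about 0.07 rad by camera. Nothing is held, and the bowl and bottle show no change in the side view. The arm never went near the red gauge; a few pixels there differ, which I put down to the arm's shadow.

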